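# Third hand for mounting the treat dispenser

## Robot

A 7-joint arm with a two-finger parallel gripper is mounted at the origin on the work surface. World frame = base frame: x ahead of the robot, y to its left, z up, the work surface at z = 0. Lengths are in m, angles in rad, forces in N, time in s.
With the tool pointing down it reaches from about 0.425 to 0.925 m from the base axis. Payload 6.8 kg.
Tool frame: the origin (TCP) lies on the centre line of the jaws, within the pads' length; the fingertips stand 11 mm ahead of it and the grasp point (between the pads) lies 8 mm behind it; z points along the fingers, y is the direction in which the jaws open and shut (so a half turn about z gives the same grasp; the last joint's range is limited). The gripper opens to 85 mm and grips with 20 to 120 N. Pads are 22 mm wide; open, the fingers measure 114 mm over their backs; the gripper's body (76 mm by 85 mm) begins 54 mm behind the grasp point. The pads swing forward as they close: fully open they stand 13 mm farther back than shut.
Start: joints at [-0.108, 0.477, 0.022, 1.555, -0.011, 1.109, -0.083], TCP at [0.675, 0, 0.242] pointing down, gripper open.
Joint ranges: [-2.96, 2.96], [-0.34, 2.1], [-1.41, 1.46], [0.24, 2.44], [-1.37, 4.51], [0.17, 1.92], [-2.96, 2.96]. Speed limits (rad/s): [2.39, 2.39, 3.14, 3.14, 3.14, 3.14, 3.14].

## Interface

Orientations are given as a rotation vector (axis times angle).
In Python, from bench import r gives the robot as it stands.
- The arm moves only by the tool send_rows, never from a script. Its argument "deltas" is a list of rows, each a list of 7 numbers: the opening, from 0 (shut) to 1 (fully open), then the shift along the tool's x, y, z as a fraction of full scale, then the turn, a rotation vector about the tool's x, y, z as a fraction of full scale. In form: [[hand, x, y, z, ax, ay, az], ...]. A call has 1 to 20 rows; each row is the pose to reach, as a shift and turn from the pose commanded when the call began, along the tool's axes at that moment, turning the shorter way round; what a row does not reach only later rows make up. Full scale, the value 1, is 150 mm for a shift and 180 degrees for a turn. A row lasts 1/12 s, in which the tool goes at most 41.7 mm and 7.16 degrees, less where a joint would pass 70% of its speed; a pose out of reach is approached as far as the arm can. A call with a number of a shift or a turn outside -1 to 1 is refused whole. A call with a gripper value outside its range is refused whole. The fingers move at their own pace and stop on an object; "squeeze" is the grip in N (left out, the last holds). Time passes only in rows, so rows that repeat a pose let the fingers close. It gives the time, the measured TCP pose, the force and the opening at its end, in the units of the state.
- r.get_obs(): the state, without advancing time (a new reading comes with each control period).
- r.grab_frame(name): name is "scene" or "side" or "wrist"; returns a dict with "pixels" (420x560x3 uint8, red, green, blue), "camera_matrix" (3x3 intrinsics, pixels), "rvec" (rotation vector, rad) and "tvec" (3), from world to camera coordinates, as OpenCV has them. Camera axes: x right, y down, z forward; pixel columns grow to the right and rows downward; lengths in m; the calibration is good to about 2 mm. A picture is of the moment at which its call begins. There is no depth.
- r.hand_in(): hands the job in, once; it reports no verdict.
The state is a dict: "clock": time; "joints": joint angles; "qvel": joint speeds; "tau": joint torques, N m; "tcp_pos": TCP position; "orientation": TCP orientation; "contact_force": force on the tool from outside, world axes, zero at the start; "moment": the same for the moment, N m; "grip_width": finger opening in m.
Only numpy, scipy, OpenCV 4.12 (cv2) and the standard library are available. Lean on these libraries where they do the work, as an engineer would, in place of code of your own. Each camera call takes 0.05 s, during which the arm holds its last target. There are 200 camera calls.

## Task

The green treat dispenser is about to be screwed to the aluminium angle bracket, so first check that it works: press the button on its top right down to its stop and let it spring back up. Then bring the dispenser to the bracket and, with it standing upright on the rack, press its back panel flat against the bracket's upright face, the ends of its screw ears level with the side edges of the bracket, and hold it there with a gentle steady push of about 12 N (5 to 20 N is fine) for me to put the screws in. Finish while you are still holding it pressed, do not let go, and leave everything else where it stands.

Things in the scene. Friction and masses are not known exactly. Their poses are not given: they have to be found in the camera images.
- dispenser: green plastic press-button treat dispenser, 0.25 to 0.36 kg, loose on the rack (dragging it takes 1 to 3 N). Origin on its underside, under the tower's middle; z up, +x to its back, -x to its treat tray, y across. Tower 56 mm wide (y), x -30 to 28 mm, flat sides, top at z 105 mm, on it a collar and the button. Foot 72 mm wide, x -85 to 28 mm, in front of the tower a tray, rim 23 mm high
- back_face (a point): middle of the foot of the dispenser's flat rear face, at x = +34 mm, y = 0, z = 0 in its frame (axes as the dispenser's). The back panel, 6 mm thick, is 64 mm wide up to z = 100 mm, with a screw ear at each side (z 20 to 60 mm) out to y = -55 and +55 mm; in each ear an 18 mm level slot centred at y = -45 or +45 mm, z 40 mm
- button (a joint): the dispenser's push button: 0 when up, 0.008 m when right down at its stop; a spring pushes it back (2.4 N to start, 5.6 N at the stop)
- button_top (a point): centre of the button's top face (button 33 mm across, green, same plastic), 121 mm above the dispenser's underside when up; it is pressed straight down 8 mm
- bracket: aluminium angle bracket bolted to the rack (fixed). Origin at rack level, mid-foot of its flat upright front face; z up, +x into the plate, -x out of the front. Plate 110 mm wide (y -55 to 55 mm), 5 thick, 105 high, screw holes at y -45 and +45, z 40 mm; foot and ribs reach 70 mm behind. Mounted, the dispenser's back_face lies on this origin with its x and y along the bracket's
- chew_ring: pink silicone chew ring lying flat, 68 mm across, 14 mm high; origin under its centre. Leave alone
- cube_a: maple cube, 40 mm, near the bracket; origin under its centre. Leave alone
- cube_b: the other maple cube, 40 mm, near the bracket; origin under its centre. Leave alone
- perch_tile: white ceramic perch tile, 100 x 100 x 9 mm, with a ridge along y up to 21 mm; origin under its centre. Leave alone
- acrylic_tube: clear acrylic tube standing on end, 52 mm across, 90 mm high; origin under its centre. Leave alone
- steel_bowl: small steel bowl, 90 mm across, 40 mm high; origin under its centre. Leave alone
- screwdriver: screwdriver lying behind the bracket; origin on the rack under it. Leave alone
Not all that is in view belongs to the job. Of the things shaped like the dispenser, the green one is meant. What is shaped like the bracket but yellow is not meant.

How it is judged:
By the outcome, as a careful person would: the job done as asked, in the order asked, and still so for the second after the job is handed in, while the arm keeps its last pose, push and grip.
It also fails if it takes over 51 s, if anything falls off the work surface, if the arm or the gripper's body presses on something with over 40 N, if the wrist force passes 120 N, or if a joint passes its speed limit or range.

## Working session

There is one attempt and no reset: what is moved stays moved. The work goes in short steps, Python scripts to look and compute and a tool call to move; the robot and the scene stay as the last step left them, time stands still between calls to the robot, and variables do not carry over. Pictures are saved under pics/ and viewed, about 8 in all and at most 12, crops included, and the job is handed in when it is done.

Besides the shell and the picture viewer there is one more tool, called after "Call:" as name(argument=value, ...) on one line, values as JSON. send_rows: Moves the arm, as the interface text tells. Shift numbers are shares of 150 mm and turn numbers shares of 180 degrees, none past 1 either way. Its arguments: {"type":"object","properties":{"deltas":{"type":"array","items":{"type":"array","items":{"type":"number"}}},"squeeze":{"type":"number"}},"required":["deltas"]}

```bash
ls; mkdir -p pics
python3 - <<'E'
from bench import r
import cv2,numpy as np,pickle
o=r.get_obs();print(o)
fs={n:r.grab_frame(n) for n in("scene","side","wrist")}
pickle.dump(fs,open('f0.pkl','wb'))
for n,f in fs.items():
    cv2.imwrite(f'pics/{n}0.png',f['pixels'][:,:,::-1]); print(n,-cv2.Rodrigues(f['rvec'])[0].T@np.ravel(f['tvec']))
E
```

```text
pics
{'clock': 0.0, 'joints': array([-0.10813039,  0.47777267,  0.02232339,  1.55646496, -0.01150483,
        1.1092746 , -0.0831035 ]), 'qvel': array([-2.52829813e-04, -7.88233417e-04,  7.69294677e-04,  1.21620691e-03,
       -5.81198187e-05,  7.27723815e-04, -1.88169954e-03]), 'tau': array([-5.45967814e-04, -5.96443820e+01,  1.60769675e+00, -2.81194621e+01,
        1.24063640e-02,  9.39900521e-03,  2.20753498e-05]), 'tcp_pos': array([6.74428703e-01, 1.85360661e-05, 2.41338058e-01]), 'orientation': array([-2.22054003e+00, -2.22067485e+00,  2.11880094e-03]), 'contact_force': array([-0.03612559, -0.17264425, -0.34871266]), 'moment': array([ 0.00506464, -0.02615247,  0.02585717]), 'grip_width': 0.08519427171532519}
scene [ 1.06882226 -0.10898515  0.9124998 ]
side [-0.28071177 -0.8110292   0.81456036]
wrist [0.6745387  0.06815723 0.37224349]
```

View pics/scene0.png

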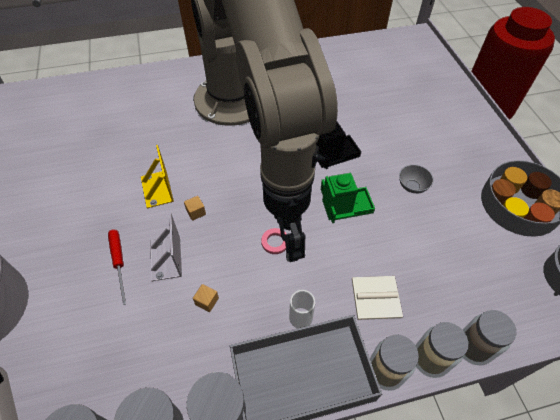

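View pics/side0.png

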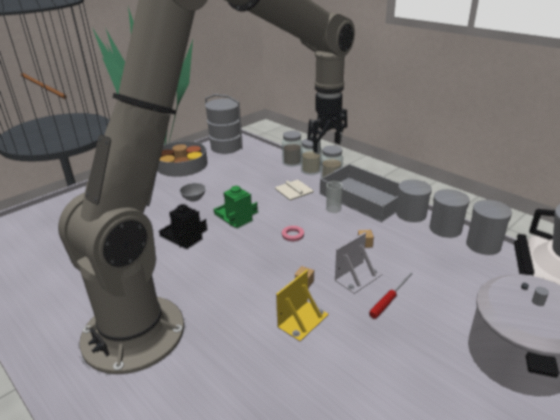

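The scene view shows two things shaped like the dispenser, the green one at (345,197) and the black one at (338,148). It also shows two brackets, the grey aluminium one with its plate at (173,248) and the yellow one at (158,180). The green dispenser and the grey bracket match the description. The dispenser's tray points right (+y) and the bracket's front also faces +y. I'll confirm this with an enlarged crop.

Run:
```python
import cv2,numpy as np,pickle
fs=pickle.load(open('f0.pkl','rb'))
s=fs['scene']['pixels'][:,:,::-1];d=fs['side']['pixels'][:,:,::-1]
def c(im,x,y,w=80,h=60): return cv2.resize(im[y:y+h,x:x+w],(400,300),interpolation=cv2.INTER_CUBIC)
cv2.imwrite('pics/crop0.png',np.vstack([np.hstack([c(s,305,165),c(s,125,210)]),np.hstack([c(d,195,175),c(d,310,220)])]))
```

```text
(no output)
```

View pics/crop0.png

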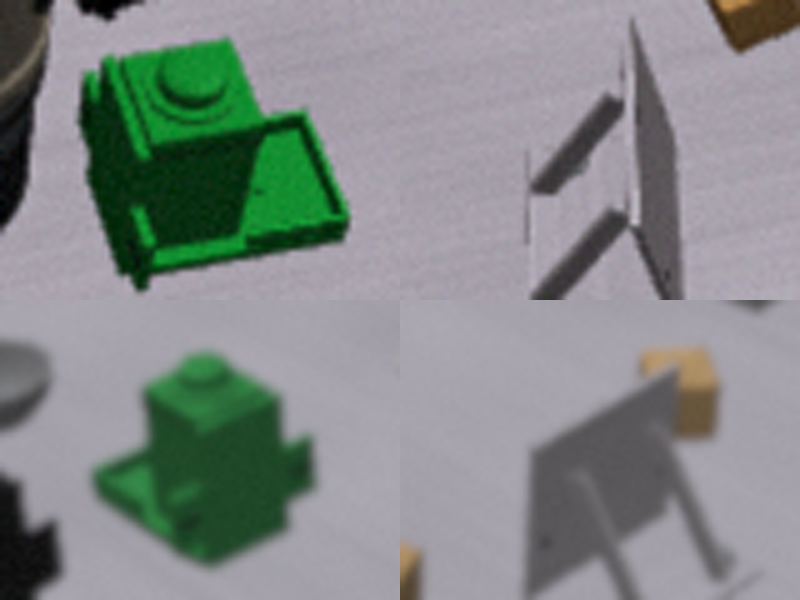

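The crops confirm it: the green dispenser has its button on top and its ears at the back. The grey bracket's front face is toward +y (right) and its ribs are behind it on the left. Next come rough positions by ray casting.

```bash
cat > h.py <<'E'
import cv2,numpy as np,pickle
from scipy.spatial.transform import Rotation as R
def ray(f,px,z):
    M=cv2.Rodrigues(f['rvec'])[0];K=f['camera_matrix'];t=np.ravel(f['tvec'])
    c=-M.T@t; d=M.T@np.linalg.inv(K)@np.array([px[0],px[1],1.])
    return c+d*(z-c[2])/d[2]
def proj(f,P): return cv2.projectPoints(np.array(P,float).reshape(-1,3),f['rvec'],f['tvec'],f['camera_matrix'],None)[0][:,0]
E
python3 - <<'E'
from h import *
np.set_printoptions(precision=4,suppress=True)
f=pickle.load(open('f0.pkl','rb'));s=f['scene'];d=f['side']
for n,im,px,z in [('button',s,(343.4,180),.121),('btn side',d,(195+41,175+11.5),.121),('towR-b',s,(351,173),.105),('towR-f',s,(357.4,190.6),.105),('foot fr',s,(374,212.6),0),
 ('brk top far',s,(171.4,213.6),.105),('brk top near',s,(171.4,254.4),.105),('brk bot far',s,(179,236),0),('brk bot near',s,(180,277),0),
 ('brk side top l',d,(310+26,220+30),.105),('r',d,(310+56,220+15),.105),('cubeA',s,(195,203),.04),('cubeB',s,(206,293),.04),('ring',s,(274,241),.01),('tube',s,(302,300),.09),('tile',s,(377,297),.01),('bowl',s,(416,178),.04),('black',s,(338,145),.06)]:
    print(n,ray(im,px,z))
E
```

```text
button [0.4832 0.191  0.121 ]
btn side [0.482  0.1925 0.121 ]
towR-b [0.4551 0.2221 0.105 ]
towR-f [0.5098 0.2188 0.105 ]
foot fr [0.5148 0.2786 0.    ]
brk top far [ 0.4707 -0.2124  0.105 ]
brk top near [ 0.5762 -0.223   0.105 ]
brk bot far [ 0.4648 -0.2145  0.    ]
brk bot near [ 0.577  -0.2246  0.    ]
brk side top l [ 0.4632 -0.2203  0.105 ]
r [ 0.5673 -0.2345  0.105 ]
cubeA [ 0.4045 -0.1607  0.04  ]
cubeB [ 0.6504 -0.1694  0.04  ]
ring [0.5411 0.0081 0.01  ]
tube [0.7368 0.0203 0.09  ]
tile [0.7384 0.1976 0.01  ]
bowl [0.4624 0.4079 0.04  ]
black [0.3196 0.2391 0.06  ]
```

View pics/wrist0.png

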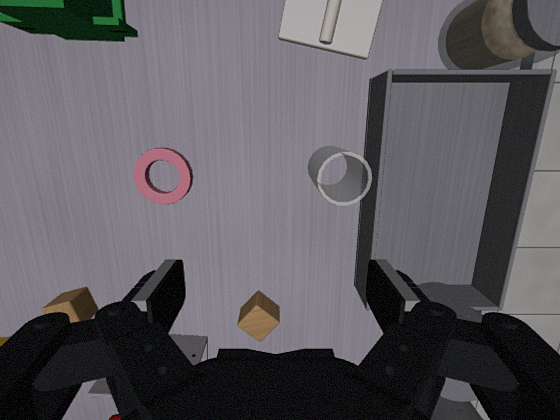

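The rough positions from the two cameras agree to about 2 mm on the button and about 10 mm on the bracket. The wrist view shows the ring at (163,176), the tube at (340,178) and the cubes at (68,303) and (259,316). Next I shut the gripper and move the wrist camera over the dispenser.

Call:
send_rows(deltas=[[0, 0.1, -0.15, 0, 0, 0, 0], [0, 0.3, -0.4, 0.0, 0, 0, 0], [0, 0.5, -0.65, 0, 0, 0, 0], [0, 0.7, -0.85, 0, 0, 0, 0], [0, 0.8, -1, 0, 0, 0, 0], [0, 0.8, -1, 0, 0, 0, 0]])

```text
clock: 0.65
tcp_pos: [0.5188, 0.1261, 0.2419]
orientation: [-2.208, -2.229, 0.002]
contact_force: [-0.6, 1.0, -0.8]
grip_width: 0.0122
```

Call:
send_rows(deltas=[[0, 0, -0.15, 0, 0, 0, 0], [0, 0, -0.27, 0, 0, 0, 0], [0, 0, -0.27, 0, 0, 0, 0], [0, 0, -0.27, 0, 0, 0, 0]])

```text
clock: 0.98
tcp_pos: [0.4841, 0.1199, 0.2424]
orientation: [2.221, 2.222, 0.0]
contact_force: [1.3, 1.1, 0.4]
grip_width: 0.0001
```

Run:
```python
from bench import r
from h import *
np.set_printoptions(precision=4,suppress=True)
f=r.grab_frame('wrist');pickle.dump(f,open('w1.pkl','wb'))
im=f['pixels'][:,:,::-1];cv2.imwrite('pics/w1.png',cv2.resize(im,(784,588),interpolation=cv2.INTER_CUBIC))
o=r.get_obs();print(o['clock'],o['tcp_pos'],o['orientation'],o['contact_force'],o['grip_width'])
M=cv2.Rodrigues(f['rvec'])[0];print(-M.T@np.ravel(f['tvec']),M)
```

```text
1.0333 [0.4849 0.1199 0.2425] [2.2212 2.2211 0.0009] [ 0.6026  0.4459 -0.8954] 3.732140446039977e-05
[0.4839 0.1881 0.3732] [[ 1.      0.002   0.0007]
 [ 0.0017 -0.9627  0.2705]
 [ 0.0012 -0.2705 -0.9627]]
```

View pics/w1.png

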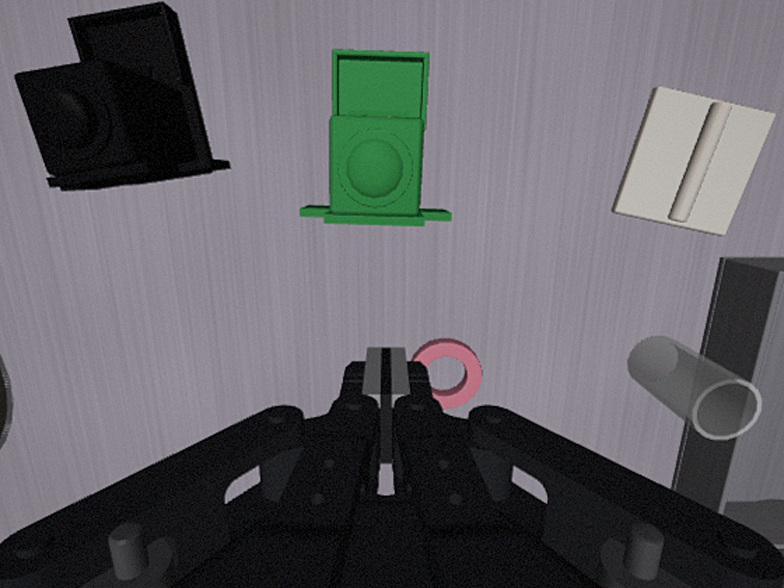

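The green dispenser is at about (375,140) in this 1.4x view, its button at (375,167) and its ear ends at (301,212) and (451,216). It is nearly square to the world axes. Now I measure it from the colour mask.

```bash
cat >> h.py <<'E'
def green(f):
    p=f['pixels'].astype(int); return (p[...,1]>p[...,0]+25)&(p[...,1]>p[...,2]+15)
def disp(f):
    m=green(f).astype(np.uint8)
    n,l,st,_=cv2.connectedComponentsWithStats(m); k=1+np.argmax(st[1:,4]); m=(l==k)
    x0,y0,w,h=st[k,:4]; print('bbox',st[k])
    cols=np.arange(x0,x0+w); low=np.array([np.nonzero(m[:,c])[0].max()+.5 for c in cols])
    print('low',dict(zip(cols.tolist(),low.tolist())))
    return m,cols,low
E
python3 - <<'E'
from h import *
np.set_printoptions(precision=4,suppress=True)
f=pickle.load(open('w1.pkl','rb'))
m,c,low=disp(f)
mid=(c[0]+c[-1])/2
pan=np.abs(c-mid)<33; ear=np.abs(c-mid)>40
for nm,s,z in(('panel',pan,.1),('ear',ear&(np.abs(c-mid)<52),.06)):
    P=np.array([ray(f,(a,b),z) for a,b in zip(c[s],low[s])])
    q=np.polyfit(P[:,0],P[:,1],1);print(nm,'slope',q[0],'deg',np.degrees(np.arctan(q[0])),'y@.485',np.polyval(q,.485))
    if nm=='ear':print('ear ends',ray(f,(c[0]-.5,low[1]-2),.06),ray(f,(c[-1]+.5,low[-2]-2),.06))
print('panel ends approx',)
# tower side edges: rows 92..140 left/right extents
rows=np.arange(90,142)
L=[];Rr=[]
for y in rows:
    x=np.nonzero(m[y])[0];L.append(ray(f,(x.min()-.5,y),.105));Rr.append(ray(f,(x.max()+.5,y),.105))
L=np.array(L);Rr=np.array(Rr)
for a in(L,Rr):
    q=np.polyfit(a[:,1],a[:,0],1);print('side x slope',q[0],'x@.19',np.polyval(q,.19),'std',np.std(a[:,0]-np.polyval(q,a[:,1])))
print('button',ray(f,(267.9,119.3),.121))
E
```

```text
bbox [ 214   35  109  127 8541]
low {214: 154.5, 215: 154.5, 216: 154.5, 217: 154.5, 218: 154.5, 219: 154.5, 220: 154.5, 221: 154.5, 222: 154.5, 223: 154.5, 224: 154.5, 225: 154.5, 226: 154.5, 227: 154.5, 228: 154.5, 229: 154.5, 230: 154.5, 231: 159.5, 232: 159.5, 233: 159.5, 234: 159.5, 235: 159.5, 236: 159.5, 237: 159.5, 238: 159.5, 239: 159.5, 240: 159.5, 241: 159.5, 242: 159.5, 243: 159.5, 244: 159.5, 245: 159.5, 246: 159.5, 247: 159.5, 248: 159.5, 249: 159.5, 250: 159.5, 251: 159.5, 252: 159.5, 253: 159.5, 254: 159.5, 255: 160.5, 256: 160.5, 257: 160.5, 258: 160.5, 259: 160.5, 260: 160.5, 261: 160.5, 262: 160.5, 263: 160.5, 264: 160.5, 265: 160.5, 266: 160.5, 267: 160.5, 268: 160.5, 269: 160.5, 270: 160.5, 271: 160.5, 272: 160.5, 273: 160.5, 274: 160.5, 275: 160.5, 276: 160.5, 277: 160.5, 278: 160.5, 279: 160.5, 280: 160.5, 281: 160.5, 282: 160.5, 283: 160.5, 284: 160.5, 285: 160.5, 286: 160.5, 287: 161.5, 288: 161.5, 289: 161.5, 290: 161.5, 291: 161.5, 292: 161.5, 293: 161.5, 294: 161.5, 295: 161.5, 296: 161.5, 297: 161.5, 298: 161.5, 299: 161.5, 300: 161.5, 301: 161.5, 302: 161.5, 303: 160.5, 304: 157.5, 305: 157.5, 306: 157.5, 307: 157.5, 308: 157.5, 309: 157.5, 310: 157.5, 311: 157.5, 312: 157.5, 313: 157.5, 314: 157.5, 315: 157.5, 316: 157.5, 317: 157.5, 318: 157.5, 319: 157.5, 320: 157.5, 321: 157.5, 322: 157.5}
panel slope -0.032549730731409564 deg -1.8643039804286945 y@.485 0.15793249354117492
ear slope -0.03018351932763428 deg -1.7288633717988657 y@.485 0.1579988128279696
ear ends [0.4217 0.1616 0.06  ] [0.532  0.1589 0.06  ]
panel ends approx
side x slope 0.03327703875058034 x@.19 0.4504845548974282 std 2.5149154104081466e-17
side x slope 0.03982927270087139 x@.19 0.5050897830234187 std 0.0003685373294610842
button [0.4782 0.1928 0.121 ]
```

Call:
send_rows(deltas=[[0, 0.12, -0.02, 0, 0, 0, 0], [0, 0.3, -0.043, 0.1, 0, 0, 0], [0, 0.48, -0.043, 0.3, 0, 0, 0], [0, 0.48, -0.043, 0.5, 0, 0, 0], [0, 0.48, -0.043, 0.62, 0, 0, 0], [0, 0.48, -0.043, 0.68, 0, 0, 0], [0, 0.48, -0.043, 0.68, 0, 0, 0], [0, 0.48, -0.043, 0.68, 0, 0, 0]])

```text
clock: 1.7
tcp_pos: [0.4789, 0.1918, 0.1405]
orientation: [2.222, 2.22, 0.0]
contact_force: [0.0, 0.2, 0.3]
grip_width: 0.0003
```

Call:
send_rows(deltas=[[0, 0, 0, 0.02, 0, 0, 0], [0, 0, 0, 0.04, 0, 0, 0], [0, 0, 0, 0.06, 0, 0, 0], [0, 0, 0, 0.075, 0, 0, 0], [0, 0, 0, 0.09, 0, 0, 0], [0, 0, 0, 0.09, 0, 0, 0]])

```text
clock: 2.2
tcp_pos: [0.4789, 0.1922, 0.1272]
orientation: [2.221, 2.221, 0.003]
contact_force: [0.7, -0.2, 4.1]
grip_width: 0.0001
```

Call:
send_rows(deltas=[[0, 0, 0, 0.01, 0, 0, 0], [0, 0, 0, 0.02, 0, 0, 0], [0, 0, 0, 0.025, 0, 0, 0], [0, 0, 0, 0.03, 0, 0, 0], [0, 0, 0, 0.03, 0, 0, 0]])

```text
clock: 2.62
tcp_pos: [0.479, 0.1922, 0.1239]
orientation: [2.221, 2.22, 0.003]
contact_force: [-1.7, -2.3, 17.7]
grip_width: 0.0002
```

The force of 17.7 N is well above the 5.6 N spring, and travel from first contact is about 8 mm, so the button is at its stop. I let it spring back, then go to look at the bracket from above.

Call:
send_rows(deltas=[[0, 0, 0, 0, 0, 0, 0], [0, 0, 0, -0.03, 0, 0, 0], [0, 0, 0, -0.06, 0, 0, 0], [0, 0, 0, -0.09, 0, 0, 0], [0, 0, 0, -0.12, 0, 0, 0], [0, 0, 0, -0.3, 0, 0, 0], [0, 0, 0, -0.55, 0, 0, 0], [0, 0, 0, -0.77, 0, 0, 0], [0, 0, 0, -0.77, 0, 0, 0]])

```text
clock: 3.37
tcp_pos: [0.4806, 0.1936, 0.2438]
orientation: [2.22, 2.22, 0.014]
contact_force: [1.1, 1.1, -1.0]
grip_width: -0.0
```

Call:
send_rows(deltas=[[0, -0.15, 0.05, 0, 0, 0, 0], [0, -0.4, 0.15, 0, 0, 0, 0], [0, -0.7, 0.25, 0, 0, 0, 0], [0, -1, 0.27, 0, 0, 0, 0]])

```text
clock: 3.7
tcp_pos: [0.5184, 0.0501, 0.2375]
orientation: [-2.219, -2.224, -0.0]
contact_force: [1.6, -0.0, -0.3]
grip_width: 0.0001
```

Call:
send_rows(deltas=[[0, -0.25, 0, 0, 0, 0, 0], [0, -0.5, 0, 0, 0, 0, 0], [0, -0.75, 0, 0, 0, 0, 0], [0, -1, 0, 0, 0, 0, 0]])

```text
clock: 4.03
tcp_pos: [0.5167, -0.1005, 0.2372]
orientation: [-2.22, -2.221, 0.001]
contact_force: [1.2, 0.2, -0.3]
grip_width: 0.0
```

Call:
send_rows(deltas=[[0, -0.25, 0, 0, 0, 0, 0], [0, -0.5, 0, 0, 0, 0, 0], [0, -0.75, 0, 0, 0, 0, 0], [0, -0.95, 0, 0, 0, 0, 0], [0, -1, 0, 0, 0, 0, 0], [0, -1, 0, 0, 0, 0, 0], [0, -1, 0, 0, 0, 0, 0]])

```text
clock: 4.62
tcp_pos: [0.5174, -0.248, 0.2371]
orientation: [-2.22, -2.22, -0.0]
contact_force: [0.0, 0.2, 0.2]
grip_width: 0.0001
```

Run:
```python
from bench import r
from h import *
np.set_printoptions(precision=4,suppress=True)
f=r.grab_frame('wrist');pickle.dump(f,open('w2.pkl','wb'))
pickle.dump({n:r.grab_frame(n) for n in('scene','side')},open('f2.pkl','wb'))
im=f['pixels'][:,:,::-1];cv2.imwrite('pics/w2.png',cv2.resize(im,(784,588),interpolation=cv2.INTER_CUBIC))
o=r.get_obs();print(o['clock'],o['tcp_pos'],o['orientation'],o['contact_force'],o['grip_width'])
M=cv2.Rodrigues(f['rvec'])[0];print(-M.T@np.ravel(f['tvec']))
```

```text
4.7667 [ 0.5181 -0.2466  0.2375] [-2.2171 -2.2242 -0.0009] [-0.0598 -0.6114 -0.9759] 9.639169778189382e-05
[ 0.5174 -0.18    0.368 ]
```

View pics/w2.png

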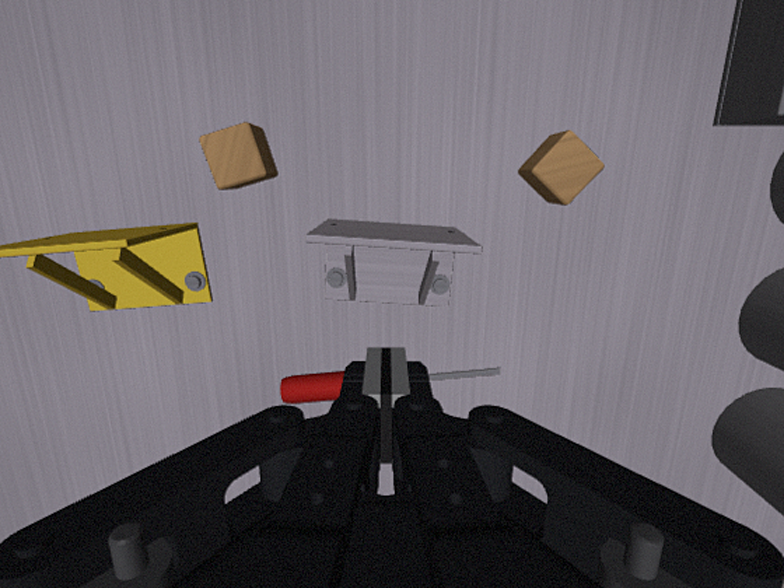

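The view shows the aluminium bracket's front face, with its foot edge at about (329,219)–(453,227) and its top edge at (307,236)–(482,244). The cubes are at (238,155) and (562,168). I get the exact edges from intensity profiles.

```bash
python3 - <<'E'
from h import *
f=pickle.load(open('w2.pkl','rb'))
g=f['pixels'].astype(int).mean(2)
print('rows 150..182')
for c in (224,230,236,245,260,275,290,305,315,325,335,340): print(c,g[152:182,c-1:c+2].mean(1).astype(int))
print('row profiles')
for y in (160,163,166,168,170,172,174,175,176,177): print(y,g[y,212:242].astype(int),'|',g[y,318:350].astype(int))
E
python3 - <<'E'
import cv2
im=cv2.imread('pics/w2.png')
cv2.imwrite('pics/w2c.png',cv2.resize(im[205:265,290:500],None,fx=3.7,fy=3.7,interpolation=cv2.INTER_CUBIC))
E
```

```text
rows 150..182
224 [136 138 136 137 138 134 137 137 137 140 134  99  86  79  80  93 147 140
 138 140 132 108 140 136 139 136 137 137 138 137]
230 [135 138 136 134 138 136 118 103  85  82  84  84  85  85  82  85 120 141
 137 140 131 122 135 138 138 135 135 135 136 133]
236 [132 133 135 132 105  82  84  84  66  86  85  84  84  84  82  77  94 148
 139 137 139 128 110 137 133 133 135 133 137 136]
245 [136 135 134 136 131  90  83  84  87  84  83  83  86  85  80  80  86 121
 142 139 139 134 118 139 131 134 135 133 135 134]
260 [133 132 136 131 137 130  89  82  87  85  87  82  84  85  84  86  80  86
 120 141 139 137 133 119 138 132 130 139 133 135]
275 [136 139 140 138 139 142 134  90  82  86  87  86  86  83  85  85  84  79
  86 120 142 140 140 131 118 138 133 131 138 134]
290 [138 140 138 141 139 140 142 136  89  85  88  88  88  81  87  84  88  83
  83  89 122 143 140 139 134 119 138 132 133 136]
305 [139 140 137 142 140 139 139 143 133  88  84  88  86  87  84  86  86  87
  82  83  91 122 144 141 140 135 120 137 132 133]
315 [144 142 141 142 143 142 142 143 143 125  80  84  87  84  86  85  
[... 2350 characters left out ...]
37 139 141 137 138 136 138 136 140 139 140 138] | [142 142 145 146 146 148 149 145 143 155 156 154 148 152 148 142 124 122
 118 121 109 100  94 100  95 116 128 138 143 142 142 144]
176 [136 141 135 134 141 134 133 137 137 139 139 142 135 139 139 136 133 136
 139 139 137 136 132 130 137 131 134 130 127 132] | [140 140 139 145 143 142 139 143 143 138 142 143 146 142 139 140 148 148
 144 148 145 145 144 151 158 146  98 140 142 143 143 140]
177 [134 138 136 134 135 136 137 134 138 133 137 138 135 136 139 135 133 138
 134 135 135 138 134 134 133 133 130 135 133 133] | [145 143 140 140 140 143 139 144 143 142 136 146 139 142 141 139 142 139
 143 142 140 141 144 140 143 137 103 141 141 140 145 142]
```

View pics/w2c.png

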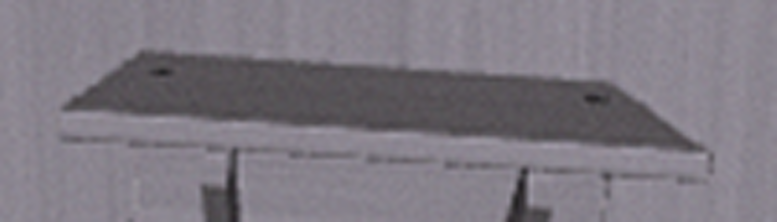

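The enlarged crop shows the bracket's front face cleanly, with both screw holes visible and its top and bottom edges sharp. Now I work out the bracket's pose.

Run:
```python
from h import *
np.set_printoptions(precision=4,suppress=True)
f=pickle.load(open('w2.pkl','rb'))
for n,a,b,z in(('top',(218.4,167.15),(343.3,175.1),.105),('bot',(234.4,155.7),(324.2,161.6),0),('holes',(238.4,160.3),(322.4,165.3),.04)):
    A=ray(f,a,z);B=ray(f,b,z);d=B-A;print(n,A,B,'mid',(A+B)/2,'len',np.hypot(*d[:2]),'deg',np.degrees(np.arctan2(d[1],d[0])))
for n,p in(('cubeA near corner',(236/1.4,190/1.4)),('cubeA right top',(265/1.4,178/1.4)),('cubeB left',(518/1.4,170/1.4)),('cubeB low',(565/1.4,205/1.4))):print(n,ray(f,p,.04))
F=pickle.load(open('f2.pkl','rb'))['scene']
m,c,l=None,None,None
M=green(F);ys,xs=np.nonzero(M[150:240,300:400]);print('green scene bbox now',xs.min()+300,xs.max()+300,ys.min()+150,ys.max()+150)
M=green(pickle.load(open('f0.pkl','rb'))['scene']);ys,xs=np.nonzero(M[150:240,300:400]);print('before',xs.min()+300,xs.max()+300,ys.min()+150,ys.max()+150)
```

```text
top [ 0.4683 -0.2142  0.105 ] [ 0.5761 -0.2209  0.105 ] mid [ 0.5222 -0.2175  0.105 ] len 0.10802722715010858 deg -3.5626506463865497
bot [ 0.4684 -0.2142  0.    ] [ 0.5757 -0.221   0.    ] mid [ 0.5221 -0.2176  0.    ] len 0.10749252031354196 deg -3.6409789269430672
holes [ 0.4779 -0.2153  0.04  ] [ 0.5676 -0.2205  0.04  ] mid [ 0.5227 -0.2179  0.04  ] len 0.08991665910338763 deg -3.3033007601251247
cubeA near corner [ 0.4058 -0.19    0.04  ]
cubeA right top [ 0.428  -0.1813  0.04  ]
cubeB left [ 0.6148 -0.1754  0.04  ]
cubeB low [ 0.6522 -0.2006  0.04  ]
green scene bbox now 321 374 173 222
before 321 374 173 222
```

The bracket origin is at (0.522, -0.218) with yaw about -3.5°. The dispenser has not moved, with yaw about -1.8° and origin (0.478, 0.192). I go back and grasp the tower.

Call:
send_rows(deltas=[[1, 0.15, 0, 0, 0, 0, 0], [1, 0.4, -0.05, 0, 0, 0, 0], [1, 0.65, -0.1, 0, 0, 0, 0], [1, 0.9, -0.1, 0, 0, 0, 0], [1, 1, -0.1, 0, 0, 0, 0]], squeeze=40)

```text
clock: 5.18
tcp_pos: [0.5022, -0.0918, 0.2379]
orientation: [-2.211, -2.229, -0.003]
contact_force: [0.3, -0.5, 0.5]
grip_width: 0.0606
```

Call:
send_rows(deltas=[[1, 0.25, 0, 0, 0, 0, 0], [1, 0.5, -0.1, 0, 0, 0, 0], [1, 0.75, -0.15, 0, 0, 0, 0], [1, 1, -0.16, 0, 0, 0, 0.01]])

```text
clock: 5.52
tcp_pos: [0.4765, 0.0539, 0.2379]
orientation: [-2.253, -2.189, 0.001]
contact_force: [0.4, -0.2, -0.7]
grip_width: 0.0857
```

Call:
send_rows(deltas=[[1, 0.25, 0, 0, 0, 0, 0], [1, 0.5, 0, 0, 0, 0, 0], [1, 0.75, 0, 0, 0, 0, 0], [1, 0.9, 0, 0, 0, 0, 0], [1, 0.95, 0, 0, 0, 0, 0], [1, 0.95, 0, 0, 0, 0, 0], [1, 0.95, 0, 0, 0, 0, 0]])

```text
clock: 6.1
tcp_pos: [0.4826, 0.1931, 0.2376]
orientation: [2.255, 2.187, -0.001]
contact_force: [0.2, -1.0, 0.2]
grip_width: 0.0855
```

Call:
send_rows(deltas=[[1, 0, -0.03, 0.15, 0, 0, 0], [1, 0, -0.03, 0.35, 0, 0, 0], [1, 0, -0.03, 0.5, 0, 0, 0], [1, 0, -0.03, 0.65, 0, 0, 0], [1, 0, -0.03, 0.75, 0, 0, 0], [1, 0, -0.03, 0.85, 0, 0, 0], [1, 0, -0.03, 0.95, 0, 0, 0], [1, 0, -0.03, 0.95, 0, 0, 0]])

```text
clock: 6.77
tcp_pos: [0.4772, 0.1904, 0.093]
orientation: [-2.259, -2.183, 0.008]
contact_force: [-1.2, -0.0, -0.7]
grip_width: 0.0856
```

Run:
```python
from bench import r
from h import *
fs=[r.grab_frame(n)['pixels'][:,:,::-1] for n in('wrist','scene')]
a=cv2.resize(fs[0][60:360,60:460],(533,400));b=cv2.resize(fs[1][130:250,290:390],(333,400),interpolation=cv2.INTER_CUBIC)
cv2.imwrite('pics/g1.png',np.hstack([a,b])[:,:800]);print(r.get_obs()['contact_force'],r.get_obs()['tcp_pos'])
```

```text
[0.2258307  0.15994208 0.53287755] [0.47865387 0.19184256 0.09535754]
```

View pics/g1.png

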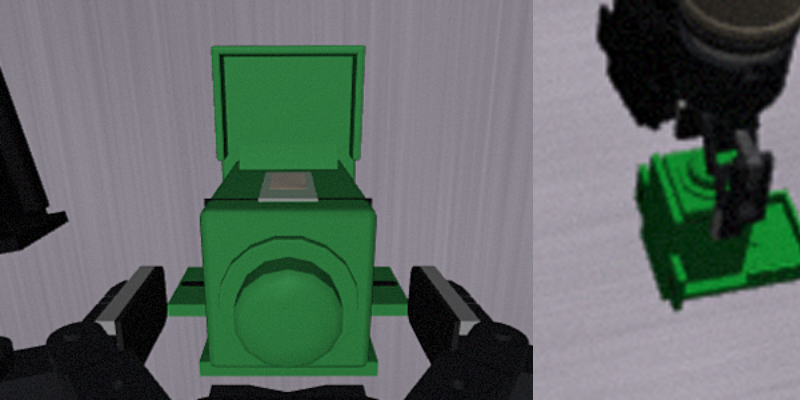

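The tower sits centred between the open pads, whose inner edges are at about x=165 and x=410 against tower sides at 205 and 372. The button is up. I go down, close and lift a little.

Call:
send_rows(deltas=[[1, 0.01, 0, 0.06, 0, 0, 0], [1, 0.013, 0, 0.12, 0, 0, 0], [1, 0.013, 0, 0.135, 0, 0, 0], [1, 0.013, 0, 0.135, 0, 0, 0], [0, 0.013, 0, 0.135, 0, 0, 0], [0, 0.013, 0, 0.135, 0, 0, 0], [0, 0.013, 0, 0.135, 0, 0, 0], [0, 0.013, 0, 0.135, 0, 0, 0], [0, 0.013, 0, 0.135, 0, 0, 0], [0, 0.013, 0, 0.135, 0, 0, 0], [0, 0.013, 0, 0.135, 0, 0, 0], [0, 0.013, 0, 0.135, 0, 0, 0]])

```text
clock: 7.87
tcp_pos: [0.4788, 0.1956, 0.0754]
orientation: [2.256, 2.186, 0.0]
contact_force: [-2.7, -0.5, 5.3]
grip_width: 0.056
```

Call:
send_rows(deltas=[[0, 0, 0, -0.05, 0, 0, 0], [0, 0, 0, -0.12, 0, 0, 0], [0, 0, 0, -0.22, 0, 0, 0], [0, 0, 0, -0.3, 0, 0, 0], [0, 0, 0, -0.3, 0, 0, 0], [0, 0, 0, -0.3, 0, 0, 0], [0, 0, 0, -0.3, 0, 0, 0]])

```text
clock: 8.45
tcp_pos: [0.4784, 0.1953, 0.1197]
orientation: [-2.256, -2.186, 0.001]
contact_force: [-0.3, 0.2, -3.9]
grip_width: 0.0551
```

Run:
```python
from bench import r
from h import *
fs={n:r.grab_frame(n) for n in('wrist','scene','side')};pickle.dump(fs,open('f3.pkl','wb'))
o=r.get_obs();print(o)
a=cv2.resize(fs['wrist']['pixels'][60:360,60:460,::-1],(533,400))
b=cv2.resize(fs['scene']['pixels'][130:250,300:380,::-1],(267,400),interpolation=cv2.INTER_CUBIC)
cv2.imwrite('pics/g2.png',np.hstack([a,b]))
```

```text
{'clock': 8.6, 'joints': array([-0.41819532,  0.38354816, -0.10966987,  2.03364024,  0.06141802,
        0.7289371 , -0.59730469]), 'qvel': array([ 0.00120561,  0.0015814 , -0.00031369, -0.00346465,  0.00109233,
        0.00131421, -0.00117912]), 'tau': array([ 2.01901433e-02, -4.86945105e+01, -1.25813261e-01, -2.20041955e+01,
        1.13005587e-02,  4.42282253e-03, -4.57295573e-04]), 'tcp_pos': array([0.47821033, 0.19522581, 0.11928608]), 'orientation': array([-2.25578085, -2.18592296,  0.00226536]), 'contact_force': array([-0.195058  ,  0.3523906 , -3.98155529]), 'moment': array([ 0.02849291,  0.05469943, -0.00307377]), 'grip_width': 0.05536002406131637}
```

View pics/g2.png

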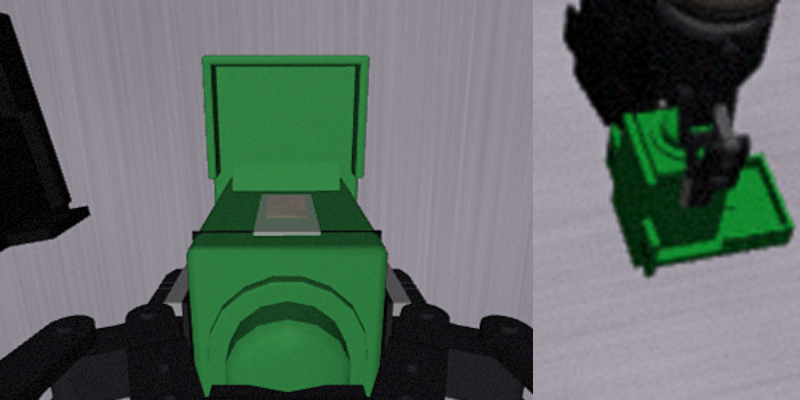

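The dispenser is lifted level about 44 mm, with the weight showing as roughly 4 N. I carry it over the ring toward the bracket.

Call:
send_rows(deltas=[[0, -0.05, 0.01, 0, 0, 0, 0], [0, -0.15, 0.03, 0, 0, 0, 0], [0, -0.3, 0.05, 0, 0, 0, 0], [0, -0.45, 0.07, 0, 0, 0, 0], [0, -0.6, 0.1, 0, 0, 0, 0], [0, -0.8, 0.123, 0, 0, 0, 0]])

```text
clock: 9.1
tcp_pos: [0.4935, 0.0748, 0.1198]
orientation: [-2.254, -2.188, -0.001]
contact_force: [0.9, 0.3, -3.7]
grip_width: 0.0557
```

Call:
send_rows(deltas=[[0, -0.18, 0.03, 0, 0, 0, 0], [0, -0.35, 0.06, 0, 0, 0, 0], [0, -0.5, 0.09, 0, 0, 0, 0], [0, -0.65, 0.11, 0, 0, 0, 0], [0, -0.8, 0.123, 0, 0, 0, 0]])

```text
clock: 9.52
tcp_pos: [0.5079, -0.0474, 0.1197]
orientation: [-2.257, -2.185, 0.001]
contact_force: [0.9, 0.3, -3.8]
grip_width: 0.056
```

Call:
send_rows(deltas=[[0, -0.15, 0.03, 0, 0, 0, 0], [0, -0.3, 0.06, 0, 0, 0, 0.003], [0, -0.42, 0.09, 0, 0, 0, 0.006], [0, -0.52, 0.11, 0, 0, 0, 0.01], [0, -0.6, 0.123, 0, 0, 0, 0.01], [0, -0.66, 0.123, 0, 0, 0, 0.01], [0, -0.69, 0.123, 0, 0, 0, 0.01], [0, -0.69, 0.123, 0, 0, 0, 0.01], [0, -0.69, 0.123, 0, 0, 0, 0.01], [0, -0.69, 0.123, 0, 0, 0, 0.01]])

```text
clock: 10.35
tcp_pos: [0.5233, -0.1483, 0.12]
orientation: [-2.288, -2.152, -0.001]
contact_force: [-0.1, -0.3, -3.1]
grip_width: 0.0553
```

Run:
```python
from bench import r
from h import *
np.set_printoptions(precision=4,suppress=True)
fs={n:r.grab_frame(n) for n in('wrist','scene','side')};pickle.dump(fs,open('f4.pkl','wb'))
o=r.get_obs();print(o['clock'],o['tcp_pos'],o['orientation'],o['contact_force'],o['grip_width'])
def yaw(v): return np.degrees(2*np.arctan2(v[1],v[0]))
M=R.from_rotvec(o['orientation']).as_matrix();print(M)
a=cv2.resize(fs['side']['pixels'][190:310,280:440,::-1],(533,400),interpolation=cv2.INTER_CUBIC)
b=cv2.resize(fs['scene']['pixels'][190:310,150:230,::-1],(267,400),interpolation=cv2.INTER_CUBIC)
cv2.imwrite('pics/p1.png',np.hstack([a,b]))
p=np.array([.5223,-.2176]);x=np.array([-.062,-.998]);print('target tcp xy',p-.0376*x,'delta tool',M[:2,:2].T@(p-.0376*x-o['tcp_pos'][:2])/.15)
```

```text
10.5 [ 0.5234 -0.1486  0.1201] [-2.2883 -2.1521 -0.0004] [ 0.5252  0.482  -4.0041] 0.05547376408180334
[[ 0.0613  0.9981  0.    ]
 [ 0.9981 -0.0613  0.0004]
 [ 0.0004  0.     -1.    ]]
target tcp xy [ 0.5246 -0.1801] delta tool [-0.209   0.0212]
```

View pics/p1.png

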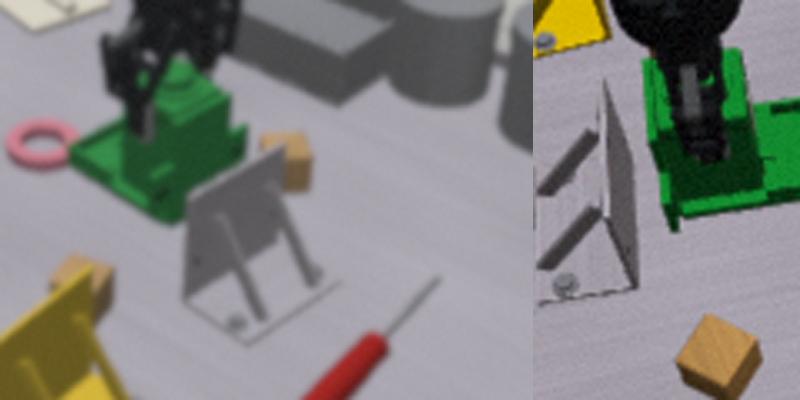

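The view shows the dispenser held level about 30 mm in front of the bracket and square to it, clear of both cubes and the ring. I set it down here and then slide it in.

Call:
send_rows(deltas=[[0, 0, 0.01, 0.06, 0, 0, 0], [0, 0, 0.021, 0.14, 0, 0, 0], [0, 0, 0.021, 0.2, 0, 0, 0], [0, 0, 0.021, 0.25, 0, 0, 0], [0, 0, 0.021, 0.27, 0, 0, 0], [0, 0, 0.021, 0.285, 0, 0, 0], [0, 0, 0.021, 0.294, 0, 0, 0], [0, 0, 0.021, 0.294, 0, 0, 0], [0, 0, 0.021, 0.294, 0, 0, 0]])

```text
clock: 11.25
tcp_pos: [0.5267, -0.1498, 0.0762]
orientation: [2.29, 2.15, 0.001]
contact_force: [-0.2, -0.8, -3.7]
grip_width: 0.0558
```

Call:
send_rows(deltas=[[0, 0, 0, 0.004, 0, 0, 0], [0, 0, 0, 0.008, 0, 0, 0], [0, 0, 0, 0.01, 0, 0, 0], [0, 0, 0, 0.01, 0, 0, 0]])

```text
clock: 11.58
tcp_pos: [0.5268, -0.1499, 0.0754]
orientation: [2.29, 2.15, 0.001]
contact_force: [-1.4, 0.6, 4.7]
grip_width: 0.0551
```

Call:
send_rows(deltas=[[0, -0.01, 0, -0.003, 0, 0, 0], [0, -0.03, 0, -0.003, 0, 0, 0], [0, -0.06, 0, -0.003, 0, 0, 0], [0, -0.09, 0, -0.003, 0, 0, 0], [0, -0.12, 0, -0.003, 0, 0, 0], [0, -0.14, 0, -0.003, 0, 0, 0], [0, -0.16, 0, -0.003, 0, 0, 0], [0, -0.17, 0, -0.003, 0, 0, 0], [0, -0.175, 0, -0.003, 0, 0, 0], [0, -0.175, 0, -0.003, 0, 0, 0]])

```text
clock: 12.42
tcp_pos: [0.5257, -0.1761, 0.0754]
orientation: [2.289, 2.15, 0.002]
contact_force: [1.1, 4.4, 5.1]
grip_width: 0.0557
```

Call:
send_rows(deltas=[[0, -0.007, -0.003, -0.003, 0, 0, 0], [0, -0.014, -0.005, -0.003, 0, 0, 0], [0, -0.02, -0.005, -0.003, 0, 0, 0], [0, -0.02, -0.005, -0.003, 0, 0, 0]])

```text
clock: 12.75
tcp_pos: [0.5241, -0.1793, 0.0754]
orientation: [2.29, 2.15, 0.0]
contact_force: [1.4, 2.4, 2.5]
grip_width: 0.0556
```

Run:
```python
from bench import r
from h import *
np.set_printoptions(precision=4,suppress=True)
fs={n:r.grab_frame(n) for n in('wrist','scene','side')};pickle.dump(fs,open('f5.pkl','wb'))
o=r.get_obs();print(o['clock'],o['tcp_pos'],o['orientation'],o['contact_force'],o['moment'])
a=cv2.resize(fs['side']['pixels'][200:300,300:400,::-1],(400,400),interpolation=cv2.INTER_CUBIC)
b=cv2.resize(fs['scene']['pixels'][200:300,150:250,::-1],(400,400),interpolation=cv2.INTER_CUBIC)
cv2.imwrite('pics/p2.png',np.hstack([a,b]))
```

```text
12.9 [ 0.5241 -0.1793  0.0754] [2.2899 2.1497 0.0001] [1.327  1.35   1.1853] [ 0.1933 -0.5323  0.1027]
```

View pics/p2.png

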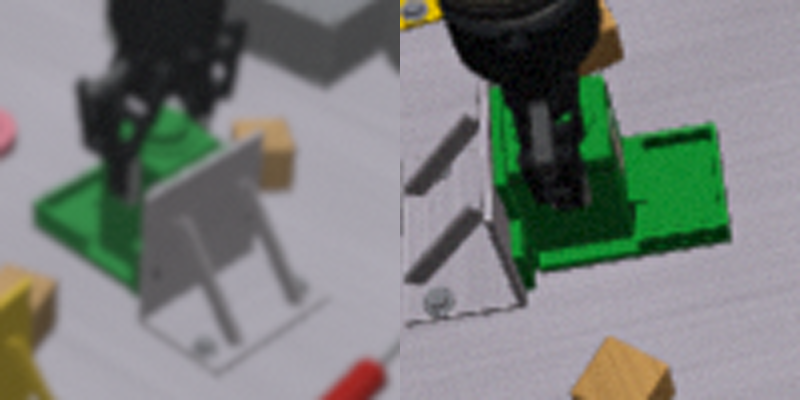

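It is nearly touching, with the ear ends visually in line with the plate edges. I press in small steps.

Call:
send_rows(deltas=[[0, -0.004, 0, 0, 0, 0, 0], [0, -0.008, 0, 0, 0, 0, 0], [0, -0.01, 0, 0, 0, 0, 0], [0, -0.01, 0, 0, 0, 0, 0]])

```text
clock: 13.23
tcp_pos: [0.5239, -0.18, 0.0755]
orientation: [-2.29, -2.151, -0.001]
contact_force: [1.1, 4.9, 5.3]
grip_width: 0.0556
```

Call:
send_rows(deltas=[[0, -0.003, 0, 0, 0, 0, 0], [0, -0.006, 0, -0.001, 0, 0, 0], [0, -0.006, 0, -0.002, 0, 0, 0], [0, -0.006, 0, -0.002, 0, 0, 0]])

```text
clock: 13.57
tcp_pos: [0.5239, -0.1801, 0.0755]
orientation: [-2.289, -2.151, -0.001]
contact_force: [1.4, 5.1, 1.8]
grip_width: 0.0558
```

Call:
send_rows(deltas=[[0, -0.004, 0, 0, 0, 0, 0], [0, -0.008, 0, 0, 0, 0, 0], [0, -0.01, 0, 0, 0, 0, 0], [0, -0.01, 0, 0, 0, 0, 0]])

```text
clock: 13.9
tcp_pos: [0.5239, -0.1802, 0.0755]
orientation: [-2.287, -2.151, -0.003]
contact_force: [1.1, 9.9, 4.4]
grip_width: 0.0557
```

Call:
send_rows(deltas=[[0, -0.003, 0, 0, 0, 0, 0], [0, -0.006, 0, 0, 0, 0, 0], [0, -0.006, 0, 0, 0, 0, 0], [0, -0.006, 0, 0, 0, 0, 0]])

```text
clock: 14.23
tcp_pos: [0.5239, -0.1802, 0.0755]
orientation: [-2.286, -2.151, -0.004]
contact_force: [0.3, 12.3, 4.9]
grip_width: 0.0554
```

Run:
```python
from bench import r
from h import *
np.set_printoptions(precision=4,suppress=True)
fs={n:r.grab_frame(n) for n in('wrist','scene','side')};pickle.dump(fs,open('f6.pkl','wb'))
o=r.get_obs();print(o['clock'],o['tcp_pos'],o['orientation'],o['contact_force'],o['moment'],o['grip_width'])
M=R.from_rotvec(o['orientation']).as_matrix();print(M)
F=[o['contact_force']]
for i in range(4): r.grab_frame('side');F.append(r.get_obs()['contact_force'])
print(np.array(F))
b=cv2.resize(fs['scene']['pixels'][205:285,150:250,::-1],(800,600),interpolation=cv2.INTER_CUBIC)
# predicted points of the mounted dispenser and bracket in the scene view
p=np.array([.5223,-.2176]);x=np.array([-.062,-.998]);y=np.array([.998,-.062])
def W(xd,yd,z): return [*(p+(xd-.034)*x+yd*y),z]
f=fs['scene']
for n,P in(('ear end back z20',W(.034,.055,.02)),('ear end front z20',W(.028,.055,.02)),('ear z60 front',W(.028,.055,.06)),('foot front near',W(-.085,.036,0)),('foot front far',W(-.085,-.036,.023)),('foot near rim',W(-.085,.036,.023))):
    q=proj(f,P)[0];print(n,q,'crop',(q-[150,205])*7.75)
cv2.imwrite('pics/p3.png',b)
```

```text
14.3833 [ 0.5239 -0.1802  0.0755] [-2.2861 -2.1506 -0.0036] [ 0.7871 11.5943  4.3654] [ 2.1135 -0.6001 -0.3036] 0.05558113540949224
[[ 0.061   0.9981 -0.0003]
 [ 0.9981 -0.061   0.0037]
 [ 0.0037 -0.0006 -1.    ]]
[[ 0.7871 11.5943  4.3654]
 [ 1.0001 12.7673  4.1835]
 [ 1.3279 12.4378  5.2634]
 [ 0.8003 12.2434  5.0495]
 [ 0.7069 12.0552  5.3315]]
ear end back z20 [179.9635 272.8199] crop [232.2171 525.6045]
ear end front z20 [182.6188 272.3888] crop [252.7955 522.2631]
ear z60 front [179.2954 264.1289] crop [227.0394 458.2488]
foot front near [231.7586 261.333 ] crop [633.629  436.5811]
foot front far [227.4042 230.9097] crop [599.8826 200.8005]
foot near rim [230.8672 256.6312] crop [626.721  400.1416]
```

View pics/p3.png

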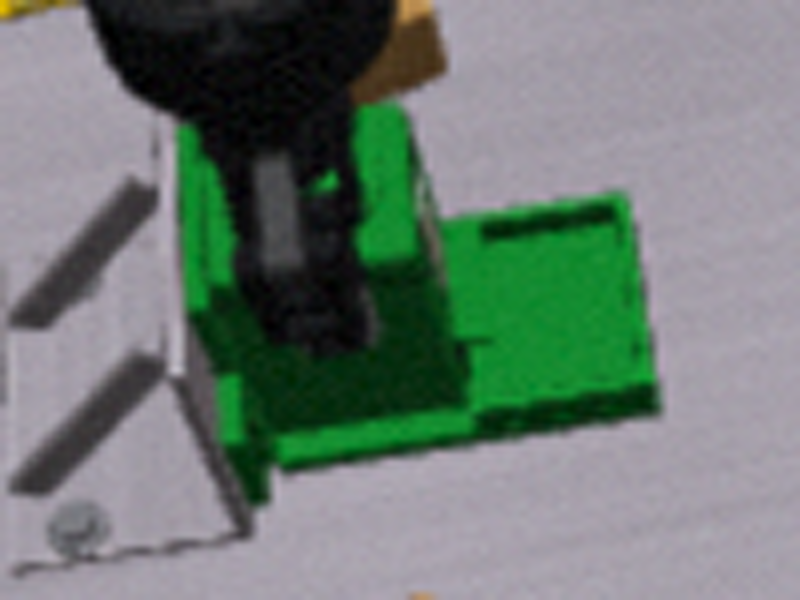

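The contact is steady at about 12 N, with the TCP 0.1 mm from the predicted seat. The picture (8x horizontally, 7.5x vertically) shows the ear's lower end at (268,500), right at the plate's near edge (252,525). The dark strip is the plate's 5 mm side face. I check the lateral alignment numerically, comparing dispenser and bracket features in the same view.

Run:
```python
from h import *
np.set_printoptions(precision=4,suppress=True)
f=pickle.load(open('f6.pkl','rb'))['scene']
p=np.array([.5223,-.2176]);x=np.array([-.062,-.998]);y=np.array([.998,-.062])
cr=lambda u,v:(150+u/8-.5*(1-1/8),205+v/7.5-.5*(1-1/7.5))
def show(n,c,z):
    P=ray(f,cr(*c),z)[:2]-p; print(n,'bracket frame x,y mm',P@x*1e3,P@y*1e3)
show('brk back bottom near (5,55)',(245,538),0)
show('brk front top near (0,55)',(188,378),.105)
show('brk back top near (5,55)',(172,375),.105)
show('ear end front z20 (-6,55)',(268,500),.02)
show('ear end back z20 (0,55)',(250,508),.02)
show('foot near front (-119,36)',(658,412),0)
show('foot far rim (-119,-36)',(628,195),.023)
o0=pickle.load(open('f0.pkl','rb'))['scene']['pixels'];o1=f['pixels']
w=pickle.load(open('f6.pkl','rb'))['wrist']['pixels'];cv2.imwrite('pics/w6.png',w[:,:,::-1])
```

```text
brk back bottom near (5,55) bracket frame x,y mm 3.128416254915347 53.26057670775592
brk front top near (0,55) bracket frame x,y mm -1.3164362098825628 56.177528983853634
brk back top near (5,55) bracket frame x,y mm 2.8017287570238483 54.43738101907677
ear end front z20 (-6,55) bracket frame x,y mm -7.151544704260917 52.22627520133302
ear end back z20 (0,55) bracket frame x,y mm -1.9669009117929563 54.017981781508674
foot near front (-119,36) bracket frame x,y mm -119.68686299441408 31.12191050440138
foot far rim (-119,-36) bracket frame x,y mm -120.66064512736111 -36.68566467083266
```

Call:
send_rows(deltas=[[0, 0, 0, -0.001, 0, 0, 0], [0, 0, 0, -0.002, 0, 0, 0], [0, 0, 0, -0.002, 0, 0, 0], [0, 0, 0, -0.002, 0, 0, 0]])

```text
clock: 14.92
tcp_pos: [0.5239, -0.1802, 0.0755]
orientation: [-2.286, -2.151, -0.004]
contact_force: [2.1, 11.2, 1.7]
grip_width: 0.0554
```

Run:
```python
from h import *
from bench import r
np.set_printoptions(precision=2,suppress=True)
def sil(f,p,yaw):
    # tray sides in the frame (p = back_face, yaw): far rim top z=23, near foot z=0
    x=np.array([np.sin(yaw),-np.cos(yaw)]);y=np.array([np.cos(yaw),np.sin(yaw)])
    m=green(f); u=[proj(f,[*(p-d*x),.0])[0,0] for d in(.080,.112)]
    for c in range(int(np.ceil(u[0])),int(u[1])+1):
        yc=proj(f,[*(p-.1*x),.01])[0,1]; v=np.nonzero(m[int(yc)-35:int(yc)+35,c])[0]+int(yc)-35
        a=ray(f,(c,v.min()-.5),.023)[:2]-p;b=ray(f,(c,v.max()+.5),0)[:2]-p
        yield a@y*1e3,b@y*1e3
for n,k,p,yaw in(('start','f0.pkl',(.4768,.1580),-.032),('mounted','f6.pkl',(.5223,-.2176),-.062)):
    q=np.array(list(sil(pickle.load(open(k,'rb'))['scene'],np.array(p),yaw)));print(n,'far,near',q.mean(0),q.std(0),'centre',q.mean(),len(q))
F=[]
for i in range(4): r.grab_frame('scene');F.append(r.get_obs()['contact_force'])
print(np.array(F))
f=r.grab_frame('scene');g=f['pixels'].astype(int).mean(2)
print('near lower bracket edge, rows 262..282, cols 172..192');print(g[262:282,172:194].astype(int))
print(green(f)[255:282,172:194].astype(int))
```

```text
start far,near [-39.35  32.72] [6.14 1.1 ] centre -3.3182499336889184 12
mounted far,near [-39.37  31.03] [0.83 0.97] centre -4.167722850182514 14
[[ 0.63 11.16  2.27]
 [ 2.76 11.28  1.42]
 [ 2.68 11.61  2.52]
 [ 2.45 11.88  1.98]]
near lower bracket edge, rows 262..282, cols 172..192
[[162 147  72  60  84  80  66  66  44  23  23  33  32  36  37  44  44  56
   63  67  62  69]
 [165 156 101  62  78  75  70  63  46  26  25  37  45  61  67  65  66  66
   70  68  65  74]
 [165 158 130  68  63  70  43  35  27  28  24  30  48  69  67  70  66  75
   67  69  69  67]
 [166 163 150 100  65  75  35  23  19  32  23  23  41  69  71  65  63  62
   54  52  41  29]
 [164 163 153 107  64  61  48  24  19  25  28  28  48  47  45  34  36  33
   35  40  51  48]
 [159 163 158 151  73  65  75  29  23  18  32  66 115  56  50  49  66  86
   91 125 151 150]
 [163 161 160 159 104  63  65  46  21  25  30  82 160 129 153 153 154 159
  158 168 167 171]
 [161 163 159 162 152  76  56  72  33  24  28  88 168 161 170 170 169 172
  171 169 174 171]
 [164 159 160 160 157 107  65  80  49  18  27  75 170 173 171 170 172 
[... 1616 characters left out ...]
 0 0 0 0 0 1 1 1 1 1 0 1 1 0 0 0 0 0 0 0]
 [0 0 0 0 0 0 0 0 1 1 1 1 0 0 0 0 0 0 0 0 0 0]
 [0 0 0 0 0 0 0 0 1 1 1 1 0 0 0 0 0 0 0 0 0 0]
 [0 0 0 0 0 0 0 0 0 1 1 0 0 0 0 0 0 0 0 0 0 0]
 [0 0 0 0 0 0 0 0 0 1 1 0 0 0 0 0 0 0 0 0 0 0]
 [0 0 0 0 0 0 0 0 0 0 0 0 0 0 0 0 0 0 0 0 0 0]
 [0 0 0 0 0 0 0 0 0 0 0 0 0 0 0 0 0 0 0 0 0 0]
 [0 0 0 0 0 0 0 0 0 0 0 0 0 0 0 0 0 0 0 0 0 0]
 [0 0 0 0 0 0 0 0 0 0 0 0 0 0 0 0 0 0 0 0 0 0]
 [0 0 0 0 0 0 0 0 0 0 0 0 0 0 0 0 0 0 0 0 0 0]
 [0 0 0 0 0 0 0 0 0 0 0 0 0 0 0 0 0 0 0 0 0 0]
 [0 0 0 0 0 0 0 0 0 0 0 0 0 0 0 0 0 0 0 0 0 0]
 [0 0 0 0 0 0 0 0 0 0 0 0 0 0 0 0 0 0 0 0 0 0]
 [0 0 0 0 0 0 0 0 0 0 0 0 0 0 0 0 0 0 0 0 0 0]
 [0 0 0 0 0 0 0 0 0 0 0 0 0 0 0 0 0 0 0 0 0 0]]
```

Run:
```python
from h import *
from bench import r
np.set_printoptions(precision=2,suppress=True)
f=pickle.load(open('f6.pkl','rb'))['scene']
p=np.array([.5223,-.2176]);x=np.array([-.062,-.998]);y=np.array([.998,-.062])
for n,a in (('brk front bottom',(0,.055,0)),('brk back bottom',(.005,.055,0)),('ear back z20',(0,.055,.02)),('ear front z20',(-.006,.055,.02)),('ear front z20, y 53',(-.006,.053,.02)),('ear back z60',(0,.055,.06)),('brk front top far',(0,-.055,.105)),('brk back top far',(.005,-.055,.105)),('ear far z60 front',(-.006,-.055,.06))):
    print(n,proj(f,[*(p+a[0]*x+a[1]*y),a[2]])[0])
g=f['pixels']
# side camera: plate left edge vs green beyond
s=pickle.load(open('f6.pkl','rb'))['side']
for n,a in (('left edge top',(0,-.055,.105)),('left edge z40',(0,-.055,.04)),('ear end z40',(-.006,-.055,.04)),('ear end z60',(-.006,-.055,.06)),('plate back left z40',(.005,-.055,.04)),('right ear',(-.006,.055,.06)),('right edge z60',(.005,.055,.06))):
    print('side',n,proj(s,[*(p+a[0]*x+a[1]*y),a[2]])[0])
m0=green(pickle.load(open('f0.pkl','rb'))['scene'])
def med(k,p,yaw):
    f=pickle.load(open(k,'rb'))['scene'];x=np.array([np.sin(yaw),-np.cos(yaw)]);y=np.array([np.cos(yaw),np.sin(yaw)]);m=green(f);q=[]
    for d in np.arange(.080,.112,.002):
        c,yc=proj(f,[*(p-d*x),.01])[0].round().astype(int)
        v=np.nonzero(m[yc-25:yc+25,c])[0]+yc-25
        q.append([(ray(f,(c,v.min()-.5),.023)[:2]-p)@y*1e3,(ray(f,(c,v.max()+.5),0)[:2]-p)@y*1e3])
    print(k,np.median(q,0),np.array(q).std(0))
med('f0.pkl',np.array((.4768,.158)),-.032);med('f6.pkl',p,-.062)
```

```text
brk front bottom [181.59 276.74]
brk back bottom [179.41 277.1 ]
ear back z20 [179.96 272.82]
ear front z20 [182.62 272.39]
ear front z20, y 53 [182.57 271.61]
ear back z60 [176.55 264.57]
brk front top far [170.44 212.6 ]
brk back top far [168.2  212.93]
ear far z60 front [176.98 223.12]
side left edge top [335.21 248.27]
side left edge z40 [334.27 268.48]
side ear end z40 [332.6 267.4]
side ear end z60 [332.86 261.31]
side plate back left z40 [335.68 269.39]
side right ear [361.27 244.21]
side right edge z60 [364.39 245.99]
f0.pkl [-36.92  32.88] [5.81 1.09]
f6.pkl [-39.09  31.  ] [0.85 1.07]
```

The lateral cues disagree slightly, but all put the dispenser 0.6 to 2 mm toward the low-x side. I back off a few mm, shift 1.3 mm and press again with the same depth.

Call:
send_rows(deltas=[[0, 0.015, 0, 0, 0, 0, 0], [0, 0.03, 0, 0, 0, 0, 0], [0, 0.045, 0, 0, 0, 0, 0], [0, 0.045, 0.005, 0, 0, 0, 0], [0, 0.045, 0.009, 0, 0, 0, 0], [0, 0.045, 0.009, 0, 0, 0, 0], [0, 0.035, 0.009, 0, 0, 0, 0], [0, 0.025, 0.009, 0, 0, 0, 0], [0, 0.018, 0.009, 0, 0, 0, 0], [0, 0.012, 0.009, 0, 0, 0, 0], [0, 0.006, 0.009, 0, 0, 0, 0], [0, 0.003, 0.009, 0, 0, 0, 0], [0, 0.001, 0.009, 0, 0, 0, 0], [0, 0.001, 0.009, 0, 0, 0, 0], [0, 0.001, 0.009, 0, 0, 0, 0]])

```text
clock: 16.42
tcp_pos: [0.525, -0.1802, 0.0757]
orientation: [-2.286, -2.15, -0.003]
contact_force: [-0.4, 9.4, -1.4]
grip_width: 0.0556
```

Run:
```python
from bench import r
from h import *
np.set_printoptions(precision=4,suppress=True)
F=[];fs={}
for n in('scene','side','wrist','scene','scene'):
    fs[n]=r.grab_frame(n);o=r.get_obs();F.append(o['contact_force'])
pickle.dump(fs,open('f7.pkl','wb'))
print(o['clock'],o['tcp_pos'],o['orientation'],o['grip_width']);print(np.array(F))
p=np.array([.5223,-.2176])
def med(k,p,yaw):
    f=pickle.load(open(k,'rb'))['scene'];x=np.array([np.sin(yaw),-np.cos(yaw)]);y=np.array([np.cos(yaw),np.sin(yaw)]);m=green(f);q=[]
    for d in np.arange(.080,.112,.002):
        c,yc=proj(f,[*(p-d*x),.01])[0].round().astype(int)
        v=np.nonzero(m[yc-25:yc+25,c])[0]+yc-25
        q.append([(ray(f,(c,v.min()-.5),.023)[:2]-p)@y*1e3,(ray(f,(c,v.max()+.5),0)[:2]-p)@y*1e3])
    q=np.array(q);print(k,np.median(q,0),'slopes deg',np.degrees(np.arctan(np.polyfit(np.arange(16)*2,q,1)[0])))
med('f6.pkl',p,-.062);med('f7.pkl',p,-.062)
g=fs['scene']['pixels'].astype(int).mean(2);print(g[266:279,174:188].astype(int))
# other things: changed pixels between start and now, away from arm/dispenser
a=pickle.load(open('f0.pkl','rb'))
for n,box in(('ring',(255,225,290,255)),('cubeA',(183,193,207,220)),('cubeB',(190,283,220,310)),('tube',(288,288,318,328)),('tile',(350,275,403,320)),('bowl',(398,163,434,194)),('driver',(105,228,128,305))):
    x0,y0,x1,y1=box;d=np.abs(a['scene']['pixels'][y0:y1,x0:x1].astype(int)-fs['scene']['pixels'][y0:y1,x0:x1]).max(2);print(n,'changed frac',round((d>40).mean(),3))
```

```text
16.6667 [ 0.525  -0.1802  0.0757] [-2.2856 -2.1505 -0.003 ] 0.05533605035395918
[[-0.6208  8.8158 -1.7605]
 [-0.393   9.4294 -1.9117]
 [-0.9568  8.9379 -0.5442]
 [-0.2403 10.3075 -0.7225]
 [-0.1709  9.0483 -0.2239]]
f6.pkl [-39.0888  31.0028] slopes deg [-0.778  -1.6697]
f7.pkl [-38.3161  31.8623] slopes deg [-1.3706 -1.7747]
[[159 108  63  66  45  18  17  28  18  24  36  61  53  50]
 [155 146  70  62  77  31  18  27  23  32  65  50  36  27]
 [161 156 106  61  68  51  14  25  32  80 150 121  95  87]
 [156 164 147  70  58  62  31  23  33  87 165 164 151 159]
 [160 164 158  99  61  73  50  17  31  84 168 171 174 172]
 [156 162 159 110  57  65  50  25  24  73 164 173 168 173]
 [155 163 164 149  88  65  74  35  65 102 169 170 171 170]
 [160 162 162 158 109  66  70  94 156 158 169 170 166 168]
 [157 164 164 164 150  70  57  98 167 173 169 167 165 167]
 [159 160 162 166 159 102  61  89 166 169 166 170 165 167]
 [159 170 159 125 105  80  73 114 162 167 165 164 165 166]
 [ 98 124 124 111 128 146 152 157 164 169 166 165 168 167]
 [151 146 154 154 163 170 166 163 167 168 166 166 170 166]]
ring changed frac 0.188
cubeA changed frac 0.634
cubeB changed frac 0.0
tube changed frac 0.0
tile changed frac 0.0
bowl changed frac 0.0
driver changed frac 0.0
```

Call:
send_rows(deltas=[[0, -0.002, 0, 0.001, 0, 0, 0], [0, -0.004, 0, 0.002, 0, 0, 0], [0, -0.006, 0, 0.002, 0, 0, 0], [0, -0.006, 0, 0.002, 0, 0, 0], [0, -0.006, 0, 0.002, 0, 0, 0], [0, -0.006, 0, 0.002, 0, 0, 0]])

```text
clock: 17.17
tcp_pos: [0.525, -0.1802, 0.0756]
orientation: [-2.284, -2.151, -0.004]
contact_force: [-1.5, 12.4, 2.2]
grip_width: 0.0556
```

Run:
```python
from bench import r
from h import *
np.set_printoptions(precision=4,suppress=True)
F=[]
for n in('side','side','scene','scene','side','side','scene'):
    f=r.grab_frame(n);o=r.get_obs();F.append(o['contact_force'])
    if n=='side': s=f
print(o['clock'],o['tcp_pos'],o['orientation'],o['grip_width']);print(np.array(F))
a=pickle.load(open('f0.pkl','rb'))
def cen(im,t,box):
    p=im['pixels'].astype(int);x0,y0,x1,y1=box;q=p[y0:y1,x0:x1]
    m=(q[...,0]>q[...,1]+60)&(q[...,2]>q[...,1]+10) if t=='pink' else (q[...,0]>q[...,2]+40)&(q[...,0]<235)
    v=np.nonzero(m);return round(v[1].mean()+x0,1),round(v[0].mean()+y0,1),len(v[0])
print('ring side',cen(a['side'],'pink',(270,215,315,250)),cen(s,'pink',(270,215,315,250)))
print('cubes side A',cen(a['side'],'w',(294,264,318,276)),cen(s,'w',(294,264,318,276)),'B',cen(a['side'],'w',(355,225,380,252)),cen(s,'w',(355,225,380,252)))
```

```text
17.5167 [ 0.525  -0.1802  0.0756] [-2.2845 -2.1505 -0.0038] 0.05553929125436439
[[-1.307  11.4951  2.132 ]
 [-1.678  11.6582  2.1797]
 [-1.8207 11.3678  2.0985]
 [-1.5693 12.0176  2.0234]
 [-0.304  13.1834  2.6484]
 [-1.8923 12.2592  2.2712]
 [-1.7464 12.6783  2.3313]]
ring side (np.float64(292.8), np.float64(232.1), 94) (np.float64(292.7), np.float64(232.3), 103)
cubes side A (np.float64(303.9), np.float64(271.6), 128) (np.float64(303.9), np.float64(271.5), 130) B (np.float64(367.3), np.float64(235.6), 109) (np.float64(367.3), np.float64(235.8), 113)
```

The push is steady at about 12 N, the dispenser is standing on the rack, and nothing else has moved. I hand in.

```bash
python3 -c "
from bench import r
print(r.hand_in())"
```

```text
the job is handed in; nothing more can be done
None
```

The button check is done, and the green dispenser is pressed against the aluminium bracket and held there. I handed in at about 17.5 s of the 51 s, with the grip still closed.

- **Button:** I pressed it about 8 mm to its stop. The force rose to 17.7 N, well past the 5.6 N spring. I then let it go, and a later picture showed it back up.
- **Mounting:** I gripped the tower at 40 N, carried the dispenser over the ring, set it down and slid it square against the bracket. After the first press I backed off a few mm, shifted it 1.3 mm sideways and pressed again.
- **Push:** the last readings were 11.4 to 13.2 N against the plate. Part of that may be drag on the rack, up to about 3 N by your figures. The arm also pushes down about 2 N, so the dispenser stands on the rack.
- **Seating:** the tool stopped within about 0.1 mm of the predicted depth and is square to the bracket to within about 0.2°.
- **Other things:** both cubes and the ring are within 0.2 px of where they started. The tube, tile, bowl and screwdriver show no change; I did not check the black dispenser or the yellow bracket.

**Where the checks disagreed:** before the sideways shift, the arm's position, the ear edge and the tray edges gave an offset of 0.6, about 1.3 and about 2 mm, all on the same side. The ear ends are therefore level with the bracket edges only to about 1 mm. The scene camera's tray-edge fit also suggested about 1.5° of yaw. I put that down to pixel noise, because the grip and plate contact both say it is square. I had used up my picture views, so the final position was checked only by numbers.

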